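# Hang a new label roll in its spring-spindle stand

## Task

Hang the label roll, already on its spring-loaded spindle, in the label stand: the orange spring end in one blue cup and the white fixed end in the other, either way round, fully home and level, then let go. Squeeze the spring against one cup until the other end passes its rim, and ease that end out into its cup rather than letting it snap. Work with light force, never driving the spring hard onto its stop, and leave the other things on the counter where they are.

Things in the scene. Friction and masses are not known exactly. Their poses are not given: they have to be found in the camera images.
- stand: Base of the label stand, screwed to the counter: dark steel plate 110 x 245 x 6 mm. Between two guide strips on it a grey U-bracket with two upright cheeks is clamped, which carries the two blue cups. The bracket, cheeks and cups together may sit up to 8 mm to either side of the base's middle along y, anew each time, so feel for the cups. Origin: centre of the base's underside; y = along the base and the cups' axis, z up.
- stand_mid (a point): Point of the base's frame 70 mm above the counter, on the cups' axis; midway between the cups if the bracket sits in the middle. The cup mouths face each other, 130 mm apart, 27 mm across outside. Each is 9 mm deep to its floor: 3 mm tapering from 21 to 15 mm bore, then 6 mm of 15 mm bore. The cheek behind is 28 mm wide, 5 mm thick, with a round top 14 mm above the axis.
- roll_center (a point): Centre of the label roll (on its axis, half-way along): white paper roll 56 mm in diameter, 57 mm wide, 0.15 to 0.3 kg, fixed on its spindle. y = along the spindle from the white fixed end to the orange spring end; at the start it lies level in the tray, axis 32 mm above the counter.
- fixed_tip (a point): Centre of the end face of the spindle's white fixed end, on the axis, 76 mm from the roll's centre towards -y of the roll: flat-ended pin 10 mm in diameter, 27 mm long; behind it the grey barrel (18 mm in diameter) stands 20 mm out of the roll.
- spring_end (a point): Point on the axis where the orange spring pin (10 mm in diameter, round nose) leaves the grey barrel, 37 mm from the roll's centre towards +y of the roll; it does not move with the pin. Free, the pin stands 39 mm out (spindle 152 mm over all); it goes in 15 mm (13.5 N), then stops hard. Spring: 3 N to start, 0.7 N more per mm. Seated it stays squeezed by 4 mm. The cups stand 22 N in all, not more.
- roll_tray: Grey plastic tray 120 x 150 x 4 mm fixed to the counter on which the roll lies between four short ribs (5.5 mm high, 18.5 mm to either side of the roll's axis, 16 to 28 mm from the middle along it). Origin: centre of its underside; y along the roll.
- pill_bottle: Amber pill bottle, 42 mm in diameter, 72 mm tall, loose; origin at the centre of its underside. Leave it alone.
- stapler: Red and black stapler, 36 x 120 x 48 mm (long along its y), loose; origin at the centre of its underside. Leave it alone.
- carton: White and green medicine carton, 50 x 90 x 42 mm, loose; origin at the centre of its underside. Leave it alone.
- drink_bottle: Pink drinks bottle, 68 mm in diameter, 190 mm tall, loose; origin at the centre of its underside. Leave it alone.
Things that resemble listed ones, but are neither listed nor needed, are in the scene too. Leave any green or purple look-alike of the part that bears roll_center alone.

How it is judged:
By the outcome, as a careful person would: the job done as asked, in the order asked, and still so for the second after the job is handed in, with the robot touching nothing.
It also fails if it takes over 67 s, if anything falls off the work surface, if the arm or the gripper's body presses on something with over 40 N, if the wrist force passes 120 N, or if a joint passes its speed limit or range.

## Robot

A 6-joint arm with a two-finger parallel gripper is mounted at the origin on the work surface. World frame = base frame: x ahead of the robot, y to its left, z up, the work surface at z = 0. Lengths are in m, angles in rad, forces in N, time in s.
With the tool pointing down it reaches from about 0.225 to 0.875 m from the base axis. Payload 3.4 kg.
Tool frame: the origin (TCP) lies on the centre line of the jaws, within the pads' length; the fingertips stand 11 mm ahead of it and the grasp point (between the pads) lies 8 mm behind it; z points along the fingers, y is the line along which they close (so a half turn about z gives the same grasp; the last joint's range is limited). The gripper opens to 85 mm and grips with 20 to 120 N. Pads are 22 mm wide; open, the fingers measure 114 mm over their backs; the gripper's body (76 mm by 85 mm) begins 54 mm behind the grasp point. The pads swing forward as they close: fully open they stand 13 mm farther back than shut.
Start: joints at [-1.241, 0.276, 1.505, -0, 1.361, -0.121], TCP at [0.251, -0.518, 0.242] pointing down, gripper open.
Joint ranges: [-2.89, 2.89], [-0.75, 2.08], [0.22, 2.7], [-1.18, 4.32], [0.11, 2.71], [-2.7, 2.7]. Speed limits (rad/s): [2.57, 2.57, 3.14, 3.14, 3.14, 3.14].

## Interface

Orientations are given as a unit quaternion [w, x, y, z].
In Python, from rig import manip, eyes, job gives the robot as it stands.
- The arm moves only by the tool drive_tool, never from a script. Its argument "rows" is a list of rows, each a list of 3 entries, a list of its own where there are three numbers: the turn, a rotation vector about the world's x, y, z in rad, then the shift along the world's x, y, z in cm, then the finger opening in cm, from 0 to 8.54. A call has 1 to 8 rows; each row shifts and turns the commanded pose from where the row before left it; what a row does not reach is not made up. A row lasts 1/8 s, in which the tool goes at most 62.5 mm and 10.7 degrees, less where a joint would pass 70% of its speed; a pose out of reach is approached as far as the arm can. A call is refused whole if a number of a shift passes 6.25 or a number of a turn 0.188, either way. A call with a gripper value outside its range is refused whole. The fingers move at their own pace and stop on an object; "force" is the grip in N (left out, the last holds). Time passes only in rows, so rows that do not move let the fingers close. It gives the time, the measured TCP pose, the force, the opening and the grip force at its end, in the units of the state.
- manip.get_state(): the state, without advancing time (a new reading comes with each control period).
- eyes.get_image(name): name is "scene" or "top" or "wrist"; returns the picture (384x512x3 uint8, red, green, blue); there is no depth.
- eyes.get_calibration(name): a dict with "camera_matrix" (3x3 intrinsics, pixels), "view" (4x4, takes a point from world to camera coordinates). Camera axes: x right, y up, looking along -z (the intrinsics and any distortion apply to the point x, -y, -z); pixel columns grow to the right and rows downward; lengths in m; the calibration is good to about 2 mm. A picture is of the moment at which its call begins: read the wrist's pose just before it. get_calibration takes no time and is no camera call; for the wrist camera it gives the pose at the moment of the call.
- job.sign_off(): hands the job in; it is judged then, once.
The state is a dict: "clock": time; "qpos": joint angles; "qd": joint speeds; "effort": joint torques, N m; "position": TCP position; "ee_rot": TCP orientation; "contact_force": force on the tool from outside, world axes, zero at the start; "moment": the same for the moment, N m; "width": finger opening in m; "gripper_force": force on a finger pad.
Only numpy, scipy, OpenCV 4.12 (cv2) and the standard library are available. Lean on these libraries where they do the work, as an engineer would, in place of code of your own. Each camera call takes 0.05 s, during which the arm holds its last target. There are 200 camera calls.

## Working session

There is one attempt and no reset: what is moved stays moved. The work goes in short steps, Python scripts to look and compute and a tool call to move; the robot and the scene stay as the last step left them, time stands still between calls to the robot, and variables do not carry over. Pictures are saved under pics/ and viewed, at most 10 in all, crops included, and the job is handed in when it is done.

Besides the shell and the picture viewer there is one more tool, called after "Emit:" in YAML: its name, and indented under it one key for each argument. drive_tool: Moves the arm, as the interface text tells. Its arguments: {"type":"object","properties":{"rows":{"type":"array"},"force":{"type":"number"}},"required":["rows"]}

```bash
mkdir -p pics
cat > h.py <<'E'
import numpy as np, cv2
from rig import manip, eyes, job
def cal(n):
    c=eyes.get_calibration(n); return np.array(c["camera_matrix"]),np.array(c["view"]),c
def ray(n,u,v,C=None):
    K,V,_=C or cal(n)
    d=np.linalg.inv(K)@[u,v,1]; d=np.array([d[0],-d[1],-d[2]])
    R=V[:3,:3]; return -R.T@V[:3,3], R.T@d
def onz(n,u,v,z,C=None):
    o,d=ray(n,u,v,C); return o+d*(z-o[2])/d[2]
def proj(n,p,C=None):
    K,V,_=C or cal(n); q=V[:3,:3]@np.array(p)+V[:3,3]; q=K@[q[0],-q[1],-q[2]]; return q[:2]/q[2]
def snap(n,f):
    im=eyes.get_image(n)[:,:,::-1].copy(); cv2.imwrite(f"pics/{f}.png",im); return im
E
python3 - <<'E'
from h import *
a=snap("scene","s0");b=snap("top","t0");
cv2.imwrite("pics/b0.png",np.vstack([cv2.resize(a,(400,300)),cv2.resize(b,(400,300))]))
for n in("scene","top"):
    print(cal(n)[2])
print(manip.get_state())
E
```

```text
{'camera_matrix': array([[442.44718551,   0.        , 254.91231336],
       [  0.        , 442.44718551, 191.47031044],
       [  0.        ,   0.        ,   1.        ]]), 'view': array([[ 0.44467775,  0.8956776 , -0.00483035, -0.23093535],
       [-0.76896452,  0.38452271,  0.51072091,  0.38636232],
       [ 0.45929866, -0.22339186,  0.85973299, -1.51117929],
       [ 0.        ,  0.        ,  0.        ,  1.        ]])}
{'camera_matrix': array([[497.41292671,   0.        , 262.3511967 ],
       [  0.        , 497.41292671, 198.9815808 ],
       [  0.        ,   0.        ,   1.        ]]), 'view': array([[-0.01639675, -0.99972457,  0.01679059,  0.00375772],
       [ 0.99461376, -0.01458942,  0.10261876, -0.51902403],
       [-0.10234553,  0.01838277,  0.99457904, -1.59763315],
       [ 0.        ,  0.        ,  0.        ,  1.        ]])}
{'clock': 0.1, 'qpos': array([-1.24097266e+00,  2.76573893e-01,  1.50602997e+00, -8.68314566e-06,
        1.36069427e+00, -1.20997124e-01]), 'qd': array([-1.75709057e-04, -5.98520715e-04, -1.87590342e-03, -9.87874629e-05,
        2.97554552e-03,  3.73313218e-06]), 'effort': array([ 6.40956332e-04, -4.17700446e+01, -2.46405333e+01, -1.53075284e-04,
        5.80342719e-03,  1.28628551e-05]), 'position': array([ 0.25037459, -0.51711816,  0.24149282]), 'ee_rot': array([-8.47650597e-04,  9.74701905e-01,  2.23507200e-01, -9.30975899e-05]), 'contact_force': array([-0.56377092,  0.15837369,  0.35582918]), 'moment': array([ 0.02497442,  0.04602105, -0.0341319 ]), 'gripper_force': 0.0, 'width': 0.08571778081439899}
```

View pics/t0.png

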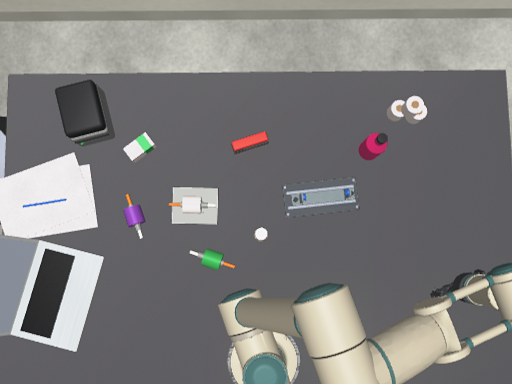

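View pics/s0.png

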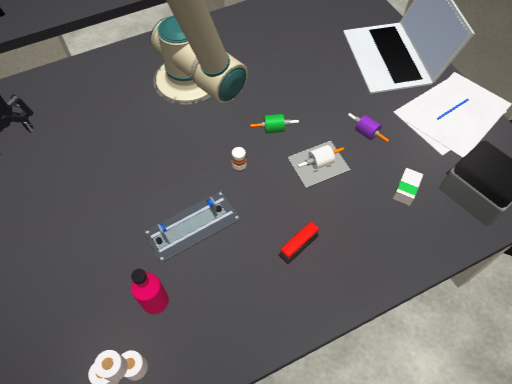

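The top view shows these candidates: the white roll in the tray at (192,205) with its orange pin towards the left, the green look-alike at (212,260), the purple one at (134,216), and the spare paper rolls at about (407,107). I choose the white one in the tray. The stand is at (320,197), and the pill bottle at (261,234).

Run:
```python
from h import *
im=cv2.imread("pics/t0.png");hsv=cv2.cvtColor(im,cv2.COLOR_BGR2HSV)
C=cal("top")
def m(lo,hi,box,z,name):
    u0,v0,u1,v1=box; k=cv2.inRange(hsv[v0:v1,u0:u1],lo,hi); ys,xs=np.nonzero(k)
    if len(xs)==0: print(name,"none");return
    r=cv2.minAreaRect(np.c_[xs+u0,ys+v0].astype(np.float32)); c=(xs.mean()+u0,ys.mean()+v0)
    print(name,len(xs),np.round(c,1),r,onz("top",*c,z,C).round(3))
m((0,0,200),(179,40,255),(178,190,225,220),.05,"white roll+pin")
m((5,120,120),(20,255,255),(160,195,190,215),.032,"orange")
m((105,120,60),(125,255,255),(280,175,360,220),.07,"blue")
m((105,120,60),(125,255,255),(280,175,320,220),.07,"blueL")
m((105,120,60),(125,255,255),(325,175,360,220),.07,"blueR")
m((0,0,100),(179,40,255),(165,180,225,230),.004,"tray")
z=cv2.resize(im[170:290,110:370],None,fx=3,fy=3,interpolation=cv2.INTER_CUBIC); cv2.imwrite("pics/z0.png",z)
K,V,_=cal("wrist");print(K,V)
for p in[(284,186),(288,215),(358,209),(354,179)]: print(onz("top",*p,.006,C).round(3))
for p in[(172,188),(218,188),(173,223),(218,223)]: print(onz("top",*p,.004,C).round(3))
```

```text
white roll+pin 1033 [197.5 204.2] ((197.5, 204.5), (29.0, 39.0), 90.0) [0.503 0.205 0.05 ]
orange 35 [174.3 204. ] ((174.5, 204.0), (2.0, 11.0), 90.0) [0.506 0.281 0.032]
blue 43 [328.7 193.7] ((325.4955139160156, 193.95281982421875), (6.162591457366943, 45.745391845703125), 84.5596694946289) [ 0.528 -0.215  0.07 ]
blueL 18 [304.  196.5] ((304.0, 196.5), (5.0, 2.0), 90.0) [ 0.521 -0.136  0.07 ]
blueR 25 [346.6 191.7] ((346.5, 192.0), (6.0, 3.0), 90.0) [ 0.534 -0.273  0.07 ]
tray 2813 [194.8 204.5] ((194.5, 204.5), (49.0, 59.0), 90.0) [0.506 0.219 0.004]
[[338.37841485   0.         256.51161945]
 [  0.         338.37841485 192.02328074]
 [  0.           0.           1.        ]] [[ 0.43459163 -0.9006229  -0.00291478 -0.57404605]
 [ 0.86843465  0.41991251 -0.26361856  0.03388049]
 [ 0.23864487  0.11203513  0.9646226  -0.37937132]
 [ 0.          0.          0.          1.        ]]
[ 0.563 -0.077  0.006]
[ 0.467 -0.088  0.006]
[ 0.483 -0.321  0.006]
[ 0.584 -0.311  0.006]
[0.562 0.294 0.004]
[0.56  0.142 0.004]
[0.446 0.29  0.004]
[0.444 0.142 0.004]
```

View pics/z0.png

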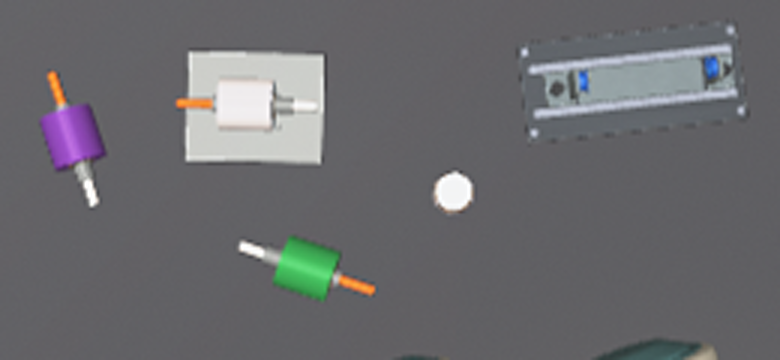

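Emit:
drive_tool:
  rows:
    - [[0,0,0.14],[0.8,4.2,0],8.5]
    - [[0,0,0.14],[1.6,5,0],8.5]
    - [[0,0,0.14],[1.6,5,0],8.5]
    - [[0,0,0.14],[1.6,5,0],8.5]
    - [[0,0,0.14],[1.6,5,0],8.5]
    - [[0,0,0.14],[1.6,5,0],8.5]
    - [[0,0,0.14],[1.6,5,0],8.5]
    - [[0,0,0.14],[1.6,5,0],8.5]

```text
clock: 1.1
position: [0.3706, -0.1239, 0.2422]
ee_rot: [0.0, 0.706, 0.709, 0.0]
contact_force: [0.4, -0.1, 0.4]
width: 0.0848
gripper_force: 0.0
```

Emit:
drive_tool:
  rows:
    - [[0,0,0],[1.7,5,0],8.5]
    - [[0,0,0],[1.7,5,0],8.5]
    - [[0,0,0],[1.7,5,0],8.5]
    - [[0,0,0],[1.7,5,0],8.5]
    - [[0,0,0],[1.7,5,0],8.5]
    - [[0,0,0],[1.7,5,0],8.5]
    - [[0,0,0],[1.6,4.2,0],8.5]
    - [[0,0,0],[0,0,0],8.5]

```text
clock: 2.1
position: [0.4891, 0.219, 0.2415]
ee_rot: [-0.0, 0.706, 0.708, -0.0]
contact_force: [-1.0, -1.1, -1.0]
width: 0.0849
gripper_force: 0.0
```

Run:
```python
from h import *
C=cal("wrist"); im=snap("wrist","w1"); s=manip.get_state(); print(s["clock"],s["position"],s["ee_rot"],s["contact_force"],s["qpos"])
print(ray("wrist",256,192,C)); np.save("C1.npy",np.array([C[0],C[1][:3,:3]],dtype=float)); np.savez("C1.npz",K=C[0],V=C[1])
hsv=cv2.cvtColor(im,cv2.COLOR_BGR2HSV)
k=cv2.inRange(hsv,(5,150,120),(20,255,255)); n,l,st,ce=cv2.connectedComponentsWithStats(k)
for i in range(1,n):
    if st[i,4]>30: print("or",st[i],ce[i],onz("wrist",*ce[i],.032,C).round(4))
```

```text
2.15 [0.48828713 0.21727951 0.24148187] [-2.57921655e-04  7.06244927e-01  7.07967016e-01 -8.60592016e-04] [ 0.34406523 -1.00787712  0.20951463] [ 2.88698734e-01  2.16265738e-01  1.58968269e+00 -3.79100804e-04
  1.33740280e+00  2.86351334e-01]
(array([0.48929735, 0.28502363, 0.37317107]), array([-0.00290188, -0.26150165, -0.96519985]))
or [270  85  10  39 281] [274.06405694 102.82206406] [0.5057 0.2827 0.032 ]
or [ 88 255  13  25 213] [ 93.63849765 266.76056338] [0.3078 0.1059 0.032 ]
or [172 337  20   7  55] [182.49090909 340.        ] [0.4015 0.0105 0.032 ]
```

View pics/w1.png

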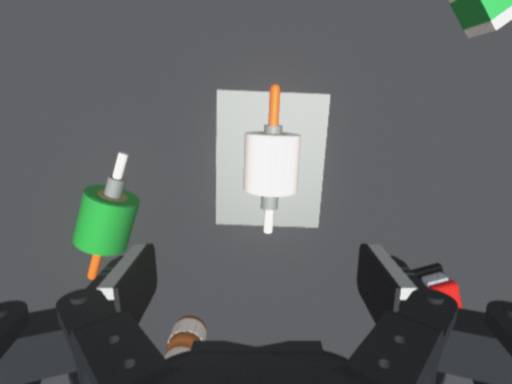

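This is the white roll in the tray. The orange nose is at (275,87), the white tip at (268,233), and the barrel joins at (273,130) and (269,203). Next I work out its axis.

Run:
```python
from h import *
d=np.load("C1.npz"); C=(d["K"],d["V"],0); im=cv2.imread("pics/w1.png"); hsv=cv2.cvtColor(im,cv2.COLOR_BGR2HSV)
k=cv2.inRange(hsv,(5,150,100),(20,255,255))[60:135,255:295]; ys,xs=np.nonzero(k)
for v in(ys.min(),ys.max()):
    r=xs[abs(ys-v)<=2]; print("orange",onz("wrist",r.mean()+255,v+60,.032,C).round(4), r.mean()+255,v+60)
g=cv2.cvtColor(im,cv2.COLOR_BGR2GRAY)
for v in(212,218,224,230,234,238): print(v,[int(x) for x in g[v,258:282]])
w=cv2.inRange(hsv,(0,0,205),(179,40,255))[205:240,258:282]; ys,xs=np.nonzero(w); 
print("wt",onz("wrist",xs.mean()+258,ys.mean()+205,.032,C).round(4), onz("wrist",xs[ys==ys.max()].mean()+258,ys.max()+205.5,.03,C).round(4))
for v in (145,160,175): 
    r=np.nonzero(g[v,235:310]>g[v,225]+15)[0]; print(v,r.min()+235,r.max()+235,[int(x) for x in g[v,238:306:4]], onz("wrist",(r.min()+r.max())/2+235,v,.045,C).round(4))
```

```text
orange [0.5061 0.2993 0.032 ] 274.8 85
orange [0.505  0.2634 0.032 ] 273.0625 123
212 [200, 199, 200, 200, 200, 195, 193, 226, 242, 245, 246, 246, 246, 246, 240, 216, 201, 201, 200, 200, 200, 200, 200, 199]
218 [199, 199, 198, 198, 198, 199, 211, 235, 244, 246, 246, 246, 246, 245, 236, 204, 194, 199, 198, 198, 198, 198, 199, 198]
224 [190, 192, 190, 191, 189, 193, 224, 241, 245, 246, 246, 246, 246, 242, 226, 203, 193, 193, 193, 193, 195, 196, 197, 196]
230 [109, 108, 109, 108, 115, 164, 229, 244, 246, 246, 246, 246, 245, 233, 179, 124, 110, 107, 108, 107, 110, 108, 108, 109]
234 [107, 108, 108, 107, 107, 107, 110, 118, 132, 138, 139, 135, 124, 118, 109, 107, 107, 107, 109, 109, 105, 108, 107, 108]
238 [107, 107, 106, 106, 105, 108, 106, 106, 106, 107, 107, 107, 106, 106, 107, 106, 107, 106, 106, 106, 105, 106, 107, 106]
wt [0.5015 0.1612 0.032 ] [0.5009 0.1454 0.03  ]
145 248 297 [209, 210, 204, 235, 242, 244, 244, 244, 243, 244, 243, 244, 243, 243, 241, 220, 213] [0.5042 0.2433 0.045 ]
160 248 296 [208, 208, 209, 236, 243, 244, 244, 245, 243, 243, 244, 244, 243, 243, 239, 209, 210] [0.5039 0.2286 0.045 ]
175 247 295 [205, 201, 215, 238, 243, 244, 245, 245, 243, 243, 244, 243, 243, 242, 236, 203, 208] [0.5031 0.2136 0.045 ]
```

Emit:
drive_tool:
  rows:
    - [[0,0,-0.035],[1.5,0.5,-2],8.5]
    - [[0,0,0],[0,0,-4],8.5]
    - [[0,0,0],[0,0,-4],8.5]
    - [[0,0,0],[0,0,-4],8.5]
    - [[0,0,0],[0,0,-4],8.5]
    - [[0,0,0],[0,0,-2],8.5]
    - [[0,0,0],[0,0,-1.8],8.5]
    - [[0,0,0],[0,0,0],8.5]

```text
clock: 3.15
position: [0.5019, 0.2197, 0.0233]
ee_rot: [-0.001, 0.72, 0.694, -0.002]
contact_force: [-0.4, 0.1, -0.6]
width: 0.0852
gripper_force: 0.0
```

Emit:
drive_tool:
  rows:
    - [[0,0,0],[0,0,0],6.2]
    - [[0,0,0],[0,0,0],5.9]
    - [[0,0,0],[0,0,0],5.5]
    - [[0,0,0],[0,0,0],5.0]
    - [[0,0,0],[0,0,0],5.0]
    - [[0,0,0],[0,0,0],5.0]
  force: 50

```text
clock: 3.9
position: [0.5041, 0.2214, 0.0256]
ee_rot: [0.001, 0.719, 0.695, 0.001]
contact_force: [-1.3, -1.1, 7.0]
width: 0.0546
gripper_force: 51.5
```

Emit:
drive_tool:
  rows:
    - [[0,0,0],[0,0,0.3],5.0]
    - [[0,0,0],[0,0,0.7],5.0]
    - [[0,0,0],[0,0,3],5.0]
    - [[0,0,0],[0,0,4],5.0]
    - [[0,0,0],[0,0,4],5.0]
    - [[0,0,0],[0,0,2],5.0]
    - [[0,0,0],[0,0,0],5.0]
    - [[0,0,0],[0,0,0],5.0]

```text
clock: 4.9
position: [0.5026, 0.2212, 0.1633]
ee_rot: [-0.0, 0.719, 0.695, -0.001]
contact_force: [0.2, 0.6, -1.7]
width: 0.0546
gripper_force: 53.4
```

Run:
```python
from h import *
C=cal("wrist"); s=manip.get_state(); im=snap("wrist","w2"); print(s["clock"],s["position"],s["ee_rot"],s["contact_force"],s["moment"],s["width"],s["gripper_force"])
np.savez("C2.npz",K=C[0],V=C[1]); print(ray("wrist",256,192,C))
```

```text
4.9 [0.50261508 0.22118109 0.16327617] [-4.82692000e-04  7.19346308e-01  6.94650847e-01 -9.25131957e-04] [ 0.15718354  0.62791265 -1.73548668] [ 0.00416825 -0.00032181 -0.0193433 ] 0.05455867760600696 53.43777537345886
(array([0.5055532 , 0.28731338, 0.29490376]), array([-0.0143944 , -0.26240762, -0.96485094]))
```

View pics/w2.png

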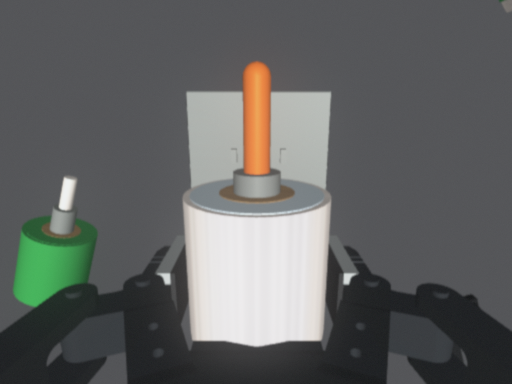

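The roll is held level and straight: the orange nose is at (257,63), the roll's face at (257,192). Its centre is about 2.5 mm towards the spring side of the TCP and 6.3 mm above it. Next I go above the stand to look at both cups.

Emit:
drive_tool:
  rows:
    - [[0,0,0.03],[0.2,-2,3],5.0]
    - [[0,0,0.03],[0.3,-4.5,3],5.0]
    - [[0,0,0.03],[0.3,-5,3],5.0]
    - [[0,0,0.02],[0.3,-5,3],5.0]
    - [[0,0,0],[0.3,-5,3],5.0]
    - [[0,0,0],[0.3,-5,3],5.0]
    - [[0,0,0],[0.3,-5,0.7],5.0]
    - [[0,0,0],[0.3,-5,0],5.0]

```text
clock: 5.95
position: [0.5266, -0.1452, 0.3508]
ee_rot: [-0.0, 0.68, 0.733, 0.0]
contact_force: [1.3, -0.1, -1.6]
width: 0.0545
gripper_force: 53.6
```

Emit:
drive_tool:
  rows:
    - [[0,0,0],[0.2,-5,0],5.0]
    - [[0,0,0],[0,-4.5,0],5.0]
    - [[0,0,0],[0,-3,0],5.0]
    - [[0,0,0],[0,-0.7,0],5.0]
    - [[0,0,0],[0,0,0],5.0]
    - [[0,0,0],[0,0,0],5.0]

```text
clock: 6.7
position: [0.5285, -0.2742, 0.3511]
ee_rot: [-0.001, 0.68, 0.734, 0.0]
contact_force: [0.4, 0.1, -1.4]
width: 0.0548
gripper_force: 53.6
```

Run:
```python
from h import *
C=cal("wrist"); s=manip.get_state(); im=snap("wrist","w3"); print(s["clock"],s["position"],s["ee_rot"],s["contact_force"],s["width"],s["gripper_force"])
np.savez("C3.npz",K=C[0],V=C[1]); print(ray("wrist",256,192,C))
hsv=cv2.cvtColor(im,cv2.COLOR_BGR2HSV)
k=cv2.inRange(hsv,(105,100,50),(128,255,255)); n,l,st,ce=cv2.connectedComponentsWithStats(k)
for i in range(1,n):
    if st[i,4]>15: print("blue",st[i],ce[i].round(1),onz("wrist",*ce[i],.0835,C).round(4))
z=cv2.resize(im[0:230,150:370],None,fx=2.6,fy=2.6,interpolation=cv2.INTER_CUBIC); cv2.imwrite("pics/z3.png",z)
```

```text
6.7 [ 0.52854983 -0.27422937  0.35111083] [-5.07443607e-04  6.79636200e-01  7.33549105e-01  2.97943061e-04] [ 0.41153902  0.10372892 -1.37748448] 0.05477673188758248 53.62173914909363
(array([ 0.52389868, -0.20847202,  0.4828415 ]), array([ 0.01636337, -0.26032415, -0.96538379]))
blue [249  27  20  13 224] [258.5  33. ] [ 0.52   -0.1378  0.0835]
```

View pics/z3.png

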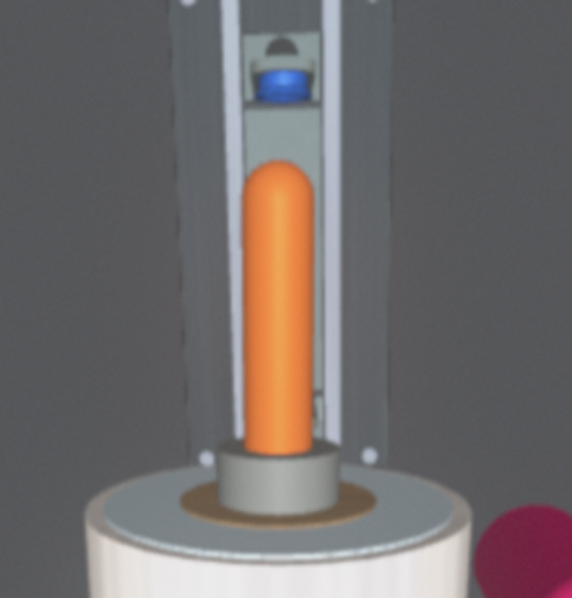

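The picture shows the +y cup (blue) at full-frame pixel (258.5,33), the guide strips, and the base screws at about (229.6,176) and (291.9,175.5). Screw heads also show at the top at about (222,0) and (293,0). The pin already lies close to in line with the stand's axis.

Run:
```python
from h import *
d=np.load("C3.npz"); C=(d["K"],d["V"],0); im=cv2.imread("pics/w3.png"); g=cv2.cvtColor(im,cv2.COLOR_BGR2GRAY)
pts=[]
for v in (5,25,50,80,110,140,160):
    r=g[v,220:300]; b=np.nonzero(r>150)[0]+220
    L=b[b<247]; R=b[b>265]
    if len(L) and len(R):
        pl=onz("wrist",L.mean(),v,.009,C); pr=onz("wrist",R.mean(),v,.009,C); print(v,L.min(),L.max(),R.min(),R.max(),pl[:2].round(4),pr[:2].round(4),((pl+pr)/2)[:2].round(4)); pts.append(((pl+pr)/2)[:2])
pts=np.array(pts); p=np.polyfit(pts[:,1],pts[:,0],1); print("axis x=",p, "x at -.2:",np.polyval(p,-.2),"at -.137",np.polyval(p,-.137))
for u,v in((229.6,176),(291.9,175.5)): print(onz("wrist",u,v,.008,C).round(4))
for v in(27,33,38,40): print(v,onz("wrist",258.5,v,.0835,C).round(4))
# top-camera blue cups
im=cv2.imread("pics/t0.png");hsv=cv2.cvtColor(im,cv2.COLOR_BGR2HSV);k=cv2.inRange(hsv,(105,100,50),(128,255,255))
for a,b in((295,320),(330,360)):
    ys,xs=np.nonzero(k[180:215,a:b]); 
    print(xs.min()+a,xs.max()+a,ys.min()+180,ys.max()+180); 
    for u in(xs.min()+a,xs.max()+a+1): print(onz("top",u,ys.mean()+180.5,.08).round(4))
```

```text
5 236 241 274 280 [ 0.4917 -0.0941] [ 0.5401 -0.0905] [ 0.5159 -0.0923]
25 236 241 275 280 [ 0.4931 -0.1171] [ 0.5429 -0.1134] [ 0.518  -0.1153]
50 237 246 266 280 [ 0.4981 -0.1466] [ 0.5398 -0.1435] [ 0.519  -0.1451]
80 238 242 275 280 [ 0.4992 -0.1838] [ 0.5489 -0.1801] [ 0.5241 -0.1819]
110 239 242 275 280 [ 0.5023 -0.2225] [ 0.5525 -0.2187] [ 0.5274 -0.2206]
140 240 242 272 280 [ 0.5055 -0.263 ] [ 0.5551 -0.2593] [ 0.5303 -0.2611]
160 241 242 273 280 [ 0.508 -0.291] [ 0.5578 -0.2873] [ 0.5329 -0.2892]
axis x= [-0.08803701  0.50750725] x at -.2: 0.525114654076091 at -.137 0.5195683225461841
[ 0.4924 -0.3157  0.008 ]
[ 0.5815 -0.3082  0.008 ]
27 [ 0.5196 -0.1319  0.0835]
33 [ 0.52   -0.1378  0.0835]
38 [ 0.5204 -0.1428  0.0835]
40 [ 0.5206 -0.1448  0.0835]
303 305 194 199
[ 0.5179 -0.132   0.08  ]
[ 0.5178 -0.1415  0.08  ]
345 349 189 195
[ 0.5306 -0.2657  0.08  ]
[ 0.5303 -0.2816  0.08  ]
```

Run:
```python
from h import *
d=np.load("C3.npz"); C=(d["K"],d["V"],0); im=cv2.imread("pics/w3.png"); hsv=cv2.cvtColor(im,cv2.COLOR_BGR2HSV)
k=cv2.inRange(hsv,(5,120,100),(22,255,255))
for v in(70,100,130,160):
    x=np.nonzero(k[v,230:285])[0]+230; p=onz("wrist",x.mean(),v,.3574,C); w=(x.max()-x.min()+1); print(v,x.mean(),w,p.round(4),"axis off perp",(p[0]-(.507507-.088037*p[1])).round(4))
print(onz("wrist",257,61.5,.3574,C))
```

```text
70 256.5 24 [ 0.5229 -0.1982  0.3574] axis off perp -0.0021
100 256.5 26 [ 0.5237 -0.2083  0.3574] axis off perp -0.0022
130 256.5 26 [ 0.5245 -0.2189  0.3574] axis off perp -0.0023
160 256.5 26 [ 0.5253 -0.2299  0.3574] axis off perp -0.0025
[ 0.5228647  -0.19539328  0.3574    ]
```

Emit:
drive_tool:
  rows:
    - [[-0.06,-0.005,0.008],[-0.1,1,-3],5.0]
    - [[-0.06,-0.005,0],[0,1.5,-4],5.0]
    - [[-0.055,-0.005,0],[0,2,-4],5.0]
    - [[0,0,0],[0,0,-4],5.0]
    - [[0,0,0],[0,0,-4],5.0]
    - [[0,0,0],[0,0,-3],5.0]
    - [[0,0,0],[0,0,0],5.0]
    - [[0,0,0],[0,0,0],5.0]

```text
clock: 7.75
position: [0.5286, -0.2305, 0.1328]
ee_rot: [0.066, 0.674, 0.733, -0.059]
contact_force: [-0.1, -0.0, -1.9]
width: 0.0545
gripper_force: 53.6
```

Emit:
drive_tool:
  rows:
    - [[0,0,0],[0,0,-2],5.0]
    - [[0,0,0],[0,0,-2],5.0]
    - [[0,0,0],[0,0,-1.3],5.0]
    - [[0,0,0],[0,0,0],5.0]
    - [[0,0,0],[0,0,0],5.0]

```text
clock: 8.38
position: [0.5283, -0.231, 0.0794]
ee_rot: [0.066, 0.675, 0.733, -0.059]
contact_force: [0.1, 0.7, -2.2]
width: 0.0545
gripper_force: 53.7
```

Run:
```python
from h import *
s=manip.get_state(); C=cal("wrist"); im=snap("wrist","w4");np.savez("C4.npz",K=C[0],V=C[1]); a=snap("scene","s4"); t=snap("top","t4"); print(s["clock"],s["position"],s["ee_rot"],s["contact_force"],s["moment"],s["gripper_force"])
u,v=proj("scene",[.525,-.2,.07]).astype(int); z=cv2.resize(a[v-50:v+50,u-65:u+65],(520,400),interpolation=cv2.INTER_CUBIC)
cv2.imwrite("pics/z4.png",np.vstack([cv2.resize(im[0:200,130:390],(520,400)),z])[:800,:][200:]) 
cv2.imwrite("pics/z4.png",np.hstack([cv2.resize(im[0:200,156:356],(400,400)),cv2.resize(z,(400,308)) if 0 else z[:,60:460]]))
```

```text
8.375 [ 0.52829117 -0.23095217  0.07941075] [ 0.0657688   0.67454769  0.73293726 -0.05884604] [ 0.07688209  0.68869652 -2.16485586] [ 0.11472343  0.01175524 -0.01502858] 53.69529604911804
```

View pics/z4.png

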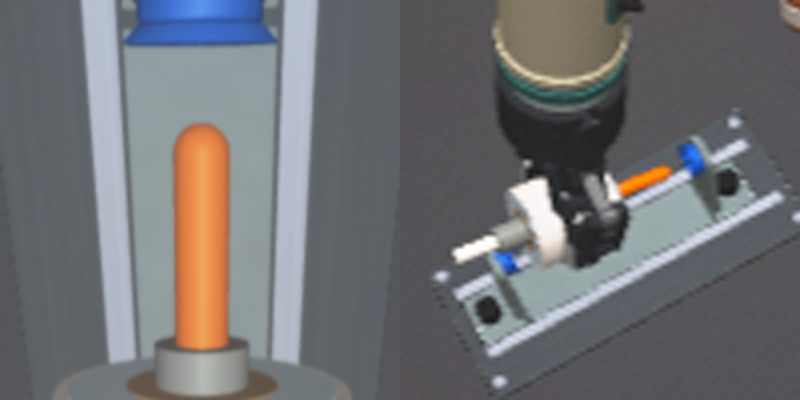

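Run:
```python
from h import *
d=np.load("C4.npz"); C=(d["K"],d["V"],0)
print("cam",ray("wrist",256,192,C)[0].round(4))
for z in(.07,.0835): print("mouth",z,onz("wrist",256.5,22,z,C).round(4))
for z in(.066,.07,.074): print("nose",z,onz("wrist",257,61.5,z,C).round(4))
l=onz("wrist",156+62.5,19,.07,C);r=onz("wrist",156+138.5,19,.07,C);print("rim width",np.linalg.norm(r-l),((l+r)/2).round(4))
```

```text
cam [ 0.521  -0.1431  0.1973]
mouth 0.07 [ 0.5209 -0.1401  0.07  ]
mouth 0.0835 [ 0.5209 -0.1404  0.0835]
nose 0.066 [ 0.5221 -0.1527  0.066 ]
nose 0.07 [ 0.5221 -0.1524  0.07  ]
nose 0.074 [ 0.522  -0.1521  0.074 ]
rim width 0.02547592309977618 [ 0.5208 -0.1392  0.07  ]
```

The pin is lined up with the cup: the mouth is at pixel (257,22) and the nose at (257,62), so the gap is about 12 mm, with the floor about 21 mm ahead.

Emit:
drive_tool:
  rows:
    - [[0,0,0],[0,0,-0.15],5.0]
    - [[0,0,0],[-0.04,0.5,0],5.0]
    - [[0,0,0],[-0.04,0.5,0],5.0]
    - [[0,0,0],[-0.04,0.4,0],5.0]
    - [[0,0,0],[-0.02,0.3,0],5.0]
    - [[0,0,0],[-0.01,0.15,0],5.0]
    - [[0,0,0],[0,0,0],5.0]
    - [[0,0,0],[0,0,0],5.0]

```text
clock: 9.52
position: [0.5261, -0.2122, 0.0768]
ee_rot: [0.065, 0.675, 0.733, -0.059]
contact_force: [-0.6, 0.4, -1.2]
width: 0.0545
gripper_force: 53.8
```

Emit:
drive_tool:
  rows:
    - [[0,0,0],[-0.01,0.15,0],5.0]
    - [[0,0,0],[0,0,0],5.0]
    - [[0,0,0],[0,0,0],5.0]

```text
clock: 9.9
position: [0.5259, -0.2106, 0.0768]
ee_rot: [0.065, 0.675, 0.733, -0.059]
contact_force: [0.2, -0.6, -1.9]
width: 0.0548
gripper_force: 53.8
```

Emit:
drive_tool:
  rows:
    - [[0,0,0],[-0.01,0.15,0],5.0]
    - [[0,0,0],[0,0,0],5.0]
    - [[0,0,0],[0,0,0],5.0]

```text
clock: 10.28
position: [0.526, -0.2096, 0.077]
ee_rot: [0.065, 0.674, 0.733, -0.059]
contact_force: [0.4, -2.5, -1.8]
width: 0.0544
gripper_force: 53.8
```

Emit:
drive_tool:
  rows:
    - [[0,0,0],[-0.017,0.2,-0.035],5.0]
    - [[0,0,0],[-0.017,0.2,-0.035],5.0]
    - [[0,0,0],[-0.017,0.2,-0.035],5.0]
    - [[0,0,0],[0,0,0],5.0]
    - [[0,0,0],[0,0,0],5.0]

```text
clock: 10.9
position: [0.5257, -0.2043, 0.0762]
ee_rot: [0.066, 0.674, 0.733, -0.06]
contact_force: [-0.9, -6.9, -0.3]
width: 0.0544
gripper_force: 53.7
```

Emit:
drive_tool:
  rows:
    - [[0,0,0],[-0.017,0.2,-0.035],5.0]
    - [[0,0,0],[-0.017,0.2,-0.035],5.0]
    - [[0,0,0],[0,0,0],5.0]
    - [[0,0,0],[0,0,0],5.0]

```text
clock: 11.4
position: [0.5255, -0.201, 0.0758]
ee_rot: [0.066, 0.674, 0.733, -0.06]
contact_force: [-0.2, -9.1, -1.4]
width: 0.0547
gripper_force: 53.7
```

Emit:
drive_tool:
  rows:
    - [[0,0,0],[-0.017,0.2,-0.035],5.0]
    - [[0,0,0],[-0.017,0.2,-0.035],5.0]
    - [[0,0,0],[0,0,0],5.0]
    - [[0,0,0],[0,0,0],5.0]

```text
clock: 11.9
position: [0.5254, -0.1978, 0.0753]
ee_rot: [0.067, 0.674, 0.734, -0.061]
contact_force: [-1.5, -11.9, -0.8]
width: 0.0546
gripper_force: 53.6
```

Emit:
drive_tool:
  rows:
    - [[0,0,0],[-0.008,0.1,-0.017],5.0]
    - [[0,0,0],[0,0,0],5.0]
    - [[0,0,0],[0,0,0],5.0]

```text
clock: 12.28
position: [0.5253, -0.1971, 0.0752]
ee_rot: [0.067, 0.674, 0.734, -0.061]
contact_force: [-0.2, -12.0, -1.3]
width: 0.0545
gripper_force: 53.6
```

Run:
```python
from h import *
s=manip.get_state(); C=cal("wrist"); im=snap("wrist","w5");np.savez("C5.npz",K=C[0],V=C[1]); a=snap("scene","s5"); t=snap("top","t5"); print(s["clock"],s["position"],s["ee_rot"],s["contact_force"],s["moment"])
u,v=proj("scene",[.53,-.25,.08]).astype(int); z=cv2.resize(a[v-30:v+30,u-40:u+40],(533,400),interpolation=cv2.INTER_CUBIC)
u,v=proj("top",[.53,-.22,.08]).astype(int); y=cv2.resize(t[v-30:v+30,u-40:u+40],(533,400),interpolation=cv2.INTER_CUBIC)
cv2.imwrite("pics/z5.png",np.hstack([cv2.resize(im[0:200,156:356],(267,267)),z[66:333],y[66:333]])[:,:800])
cv2.imwrite("pics/z5.png",np.hstack([cv2.resize(im[0:200,156:356],(260,300)),z[50:350,0:533][:, :270],z[50:350,270:533]]))
```

```text
12.275 [ 0.525333   -0.19706358  0.07520397] [ 0.06722324  0.67355501  0.73356907 -0.06067211] [ -0.24317596 -12.00156013  -1.32340753] [-1.81869494  0.08235392  0.05292711]
```

View pics/z5.png

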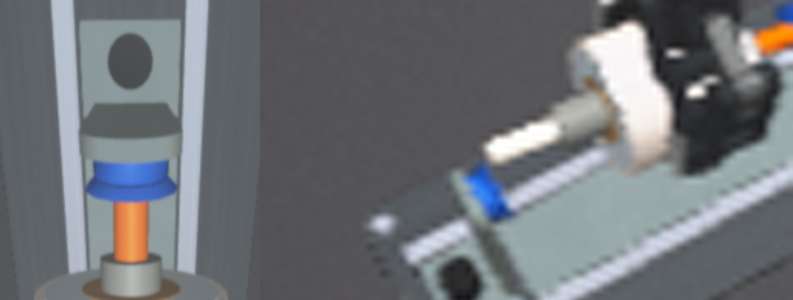

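Emit:
drive_tool:
  rows:
    - [[0,0,0],[-0.008,0.1,-0.017],5.0]
    - [[0,0,0],[0,0,0],5.0]
    - [[0,0,0],[0,0,0],5.0]

```text
clock: 12.8
position: [0.5253, -0.1962, 0.0751]
ee_rot: [0.067, 0.673, 0.734, -0.061]
contact_force: [0.0, -11.6, -0.7]
width: 0.0548
gripper_force: 53.6
```

```bash
cat > avg.py <<'E'
from h import *
F=[];P=[];M=[]
for i in range(8):
    s=manip.get_state();F.append(s["contact_force"]);P.append(s["position"]);M.append(s["moment"]);eyes.get_image("top")
q=s["ee_rot"]
from scipy.spatial.transform import Rotation as Ro
R=Ro.from_quat([q[1],q[2],q[3],q[0]]).as_matrix()
print("t",s["clock"],"F",np.mean(F,0).round(2),"sd",np.std(F,0).round(2),"P",np.mean(P,0).round(4),"M",np.mean(M,0).round(2),"tilt",np.arcsin(R[2,0]).round(4),"yaw",np.arctan2(-R[0,0],R[1,0]).round(4),"toolz",R[:,2].round(3))
E
python3 avg.py
```

```text
t 13.15 F [ -0.84 -12.05  -1.19] sd [0.5  0.33 0.42] P [ 0.5253 -0.1963  0.0751] M [-1.86  0.16  0.08] tilt -0.1817 yaw 0.0853 toolz [ 0.017 -0.18  -0.984]
```

Emit:
drive_tool:
  rows:
    - [[0,0,0],[-0.01,0.12,-0.02],5.0]
    - [[0.018,0.0015,0],[0,0,-0.12],5.0]
    - [[0.018,0.0015,0],[0,0,-0.12],5.0]
    - [[0,0,0],[0,0,0],5.0]
    - [[0,0,0],[0,0,0],5.0]

```text
clock: 13.82
position: [0.5253, -0.1955, 0.0725]
ee_rot: [0.054, 0.674, 0.735, -0.049]
contact_force: [-0.2, -13.3, -1.5]
width: 0.0546
gripper_force: 53.6
```

```bash
python3 avg.py
```

```text
t 14.175 F [ -0.94 -13.12  -1.48] sd [0.39 0.35 0.51] P [ 0.5253 -0.1954  0.0725] M [-1.98  0.17  0.09] tilt -0.1463 yaw 0.0856 toolz [ 0.014 -0.145 -0.989]
```

Emit:
drive_tool:
  rows:
    - [[0.018,0.0015,0],[0,0,-0.11],5.0]
    - [[0.018,0.0015,0],[0,0,-0.11],5.0]
    - [[0.018,0.0015,0],[0,0,-0.11],5.0]
    - [[0,0,0],[0,0,0],5.0]
    - [[0,0,0],[0,0,0],5.0]

```text
clock: 14.85
position: [0.5253, -0.1957, 0.069]
ee_rot: [0.035, 0.676, 0.736, -0.03]
contact_force: [-1.0, -13.0, -2.6]
width: 0.0544
gripper_force: 53.6
```

```bash
python3 avg.py
```

```text
t 15.2 F [ -1.2  -12.77  -1.95] sd [0.33 0.52 0.44] P [ 0.5253 -0.1956  0.069 ] M [-2.   0.2  0.1] tilt -0.0925 yaw 0.0855 toolz [ 0.01  -0.092 -0.996]
```

Emit:
drive_tool:
  rows:
    - [[0.018,0.0015,0],[0,0,-0.11],5.0]
    - [[0.018,0.0015,0],[0,0,-0.11],5.0]
    - [[0.018,0.0015,0],[0,0,-0.11],5.0]
    - [[0,0,0],[0,0,0],5.0]
    - [[0,0,0],[0,0,0],5.0]

```text
clock: 15.88
position: [0.5254, -0.1958, 0.0655]
ee_rot: [0.015, 0.676, 0.736, -0.012]
contact_force: [-0.6, -11.8, -3.5]
width: 0.0545
gripper_force: 53.6
```

```bash
python3 avg.py
```

```text
t 16.225 F [ -1.27 -12.39  -2.54] sd [0.57 0.55 0.64] P [ 0.5254 -0.1958  0.0655] M [-2.01  0.2   0.16] tilt -0.0387 yaw 0.0855 toolz [ 0.006 -0.038 -0.999]
```

Emit:
drive_tool:
  rows:
    - [[0.02,0.0017,0],[0,0,-0.1],5.0]
    - [[0.018,0.0015,0],[0,0,-0.1],5.0]
    - [[0,0,0],[0,0,0],5.0]
    - [[0,0,0],[0,0,0],5.0]

```text
clock: 16.77
position: [0.5253, -0.1959, 0.0632]
ee_rot: [0.001, 0.676, 0.737, 0.001]
contact_force: [-1.5, -12.5, -3.1]
width: 0.0546
gripper_force: 53.6
```

```bash
python3 avg.py
python3 - <<'E'
from h import *
a=snap("scene","s6");t=snap("top","t6"); im=snap("wrist","w6")
u,v=proj("scene",[.53,-.22,.08]).astype(int); z=cv2.resize(a[v-30:v+30,u-50:u+40],(600,400),interpolation=cv2.INTER_CUBIC)
cv2.imwrite("pics/z6.png",np.hstack([cv2.resize(im[0:200,156:256],(200,400)),z]))
E
```

```text
t 17.125 F [ -1.45 -12.52  -3.36] sd [0.54 0.31 0.52] P [ 0.5254 -0.1959  0.0632] M [-2.06  0.18  0.15] tilt -0.0008 yaw 0.0855 toolz [ 0.002 -0.001 -1.   ]
```

View pics/z6.png

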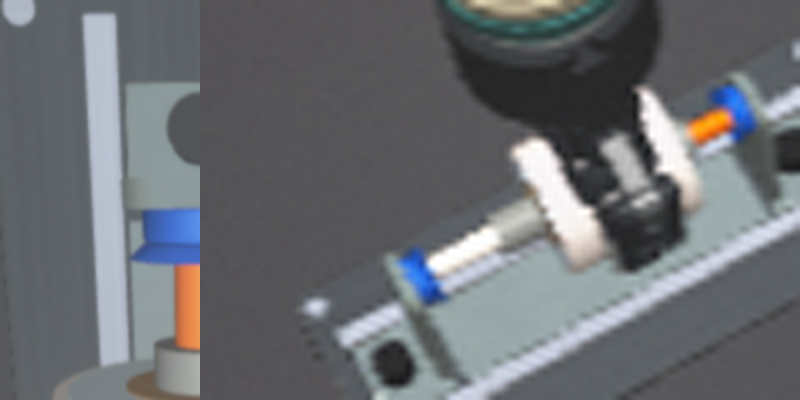

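The white tip now sits inside the mouth of its cup, level. I ease it out.

Emit:
drive_tool:
  rows:
    - [[0,0,0],[0.008,-0.1,0],5.0]
    - [[0,0,0],[0.008,-0.1,0],5.0]
    - [[0,0,0],[0.009,-0.1,0],5.0]
    - [[0,0,0],[0.008,-0.1,0],5.0]
    - [[0,0,0],[0,0,0],5.0]
    - [[0,0,0],[0,0,0],5.0]

```text
clock: 18.08
position: [0.5255, -0.199, 0.0631]
ee_rot: [0.0, 0.676, 0.736, 0.001]
contact_force: [-0.4, -10.5, -3.1]
width: 0.0548
gripper_force: 53.6
```

Emit:
drive_tool:
  rows:
    - [[0,0,0],[0.008,-0.1,0],5.0]
    - [[0,0,0],[0.008,-0.1,0],5.0]
    - [[0,0,0],[0.009,-0.1,0],5.0]
    - [[0,0,0],[0.008,-0.1,0],5.0]
    - [[0,0,0],[0,0,0],5.0]
    - [[0,0,0],[0,0,0],5.0]

```text
clock: 18.82
position: [0.5257, -0.2021, 0.063]
ee_rot: [-0.0, 0.677, 0.736, 0.001]
contact_force: [-0.7, -7.6, -2.5]
width: 0.0544
gripper_force: 53.6
```

```bash
python3 avg.py
```

```text
t 19.175 F [-0.31 -8.09 -2.94] sd [0.2  0.71 0.52] P [ 0.5257 -0.2021  0.063 ] M [-1.34  0.11  0.11] tilt 0.0024 yaw 0.0844 toolz [ 0.002  0.003 -1.   ]
```

Emit:
drive_tool:
  rows:
    - [[0,0,0],[0.008,-0.1,0],5.0]
    - [[0,0,0],[0.008,-0.1,0],5.0]
    - [[0,0,0],[0.009,-0.1,0],5.0]
    - [[0,0,0],[0,0,0],5.0]
    - [[0,0,0],[0,0,0],5.0]

```text
clock: 19.85
position: [0.5258, -0.2044, 0.0629]
ee_rot: [-0.001, 0.677, 0.736, 0.002]
contact_force: [-0.9, -7.4, -2.0]
width: 0.0547
gripper_force: 53.6
```

Emit:
drive_tool:
  rows:
    - [[0,0,0],[0.008,-0.1,0],5.0]
    - [[0,0,0],[0.008,-0.1,0],5.0]
    - [[0,0,0],[0,0,0],5.0]
    - [[0,0,0],[0,0,0],5.0]

```text
clock: 20.35
position: [0.5258, -0.2058, 0.0629]
ee_rot: [-0.001, 0.677, 0.736, 0.002]
contact_force: [0.1, -5.4, -3.1]
width: 0.0548
gripper_force: 53.6
```

```bash
python3 avg.py
```

```text
t 20.7 F [-0.52 -5.45 -3.1 ] sd [0.63 0.64 0.6 ] P [ 0.5258 -0.2058  0.0629] M [-0.95  0.06  0.05] tilt 0.0048 yaw 0.0836 toolz [ 0.001  0.005 -1.   ]
```

Emit:
drive_tool:
  rows:
    - [[-0.004,0,0],[0.008,-0.1,0],5.0]
    - [[0,0,0],[0.008,-0.1,0],5.0]
    - [[0,0,0],[0,0,0],5.0]
    - [[0,0,0],[0,0,0],5.0]

```text
clock: 21.25
position: [0.5258, -0.2061, 0.0628]
ee_rot: [-0.001, 0.677, 0.736, 0.002]
contact_force: [1.5, 1.4, -1.5]
width: 0.0548
gripper_force: 53.7
```

```bash
python3 avg.py
```

```text
t 21.6 F [ 2.54  2.73 -1.49] sd [0.8  1.09 0.35] P [ 0.5258 -0.2061  0.0628] M [ 0.34 -0.36  0.25] tilt 0.0042 yaw 0.0827 toolz [ 0.     0.004 -1.   ]
```

Emit:
drive_tool:
  rows:
    - [[0,0,0],[0,0.02,-0.06],5.0]
    - [[0,0,0],[0,0,-0.06],5.0]
    - [[0,0,0],[0,0,0],5.0]
    - [[0,0,0],[0,0,0],5.0]

```text
clock: 22.15
position: [0.5258, -0.2061, 0.0623]
ee_rot: [-0.001, 0.677, 0.736, 0.002]
contact_force: [2.3, 4.8, 3.7]
width: 0.0543
gripper_force: 54.3
```

```bash
python3 avg.py
```

```text
t 22.5 F [1.81 5.15 3.29] sd [0.47 0.32 0.47] P [ 0.5258 -0.2061  0.0623] M [ 0.68 -0.3   0.17] tilt 0.0037 yaw 0.0823 toolz [ 0.001  0.004 -1.   ]
```

Emit:
drive_tool:
  rows:
    - [[0,0,0],[0,0.05,0.03],5.0]
    - [[0,0,0],[0,0,0],5.0]
    - [[0,0,0],[0,0,0],5.5]
    - [[0,0,0],[0,0,0],6.0]
    - [[0,0,0],[0,0,0],6.6]
    - [[0,0,0],[0,0,0],7.5]
    - [[0,0,0],[0,0,0],8.5]
    - [[0,0,0],[0,0,0],8.5]
  force: 25

```text
clock: 23.55
position: [0.5255, -0.2063, 0.0619]
ee_rot: [-0.001, 0.677, 0.736, 0.001]
contact_force: [0.1, 0.1, -0.3]
width: 0.0846
gripper_force: 0.0
```

Emit:
drive_tool:
  rows:
    - [[0,0,0],[0,0,1],8.5]
    - [[0,0,0],[0,0,2],8.5]
    - [[0,0,0],[0,0,4],8.5]
    - [[0,0,0],[0,0,5],8.5]
    - [[0,0,0],[-1,-3,5],8.5]
    - [[0,0,0],[-3,-5,2],8.5]
    - [[0,0,0],[-3,-5,0],8.5]
    - [[0,0,0],[0,0,0],8.5]

```text
clock: 24.55
position: [0.4537, -0.3396, 0.253]
ee_rot: [0.0, 0.679, 0.734, 0.0]
contact_force: [0.9, 1.2, -0.5]
width: 0.0845
gripper_force: 0.0
```

```bash
python3 avg.py
python3 - <<'E'
from h import *
a=snap("scene","s7");t=snap("top","t7");w=snap("wrist","w7")
u,v=proj("scene",[.525,-.2,.07]).astype(int); z=cv2.resize(a[v-40:v+40,u-50:u+50],(400,320),interpolation=cv2.INTER_CUBIC)
u,v=proj("top",[.525,-.2,.07]).astype(int); y=cv2.resize(t[v-40:v+40,u-50:u+50],(400,320),interpolation=cv2.INTER_CUBIC)
cv2.imwrite("pics/z7.png",np.vstack([np.hstack([z,y]),np.hstack([cv2.resize(w,(373,280)),cv2.resize(t,(427,280))])[:,:800]]))
E
```

```text
t 24.9 F [0.14 0.42 0.05] sd [0.49 0.44 0.32] P [ 0.4555 -0.3361  0.2522] M [ 0.  0. -0.] tilt 0.0034 yaw 0.0849 toolz [ 0.     0.003 -1.   ]
```

View pics/z7.png

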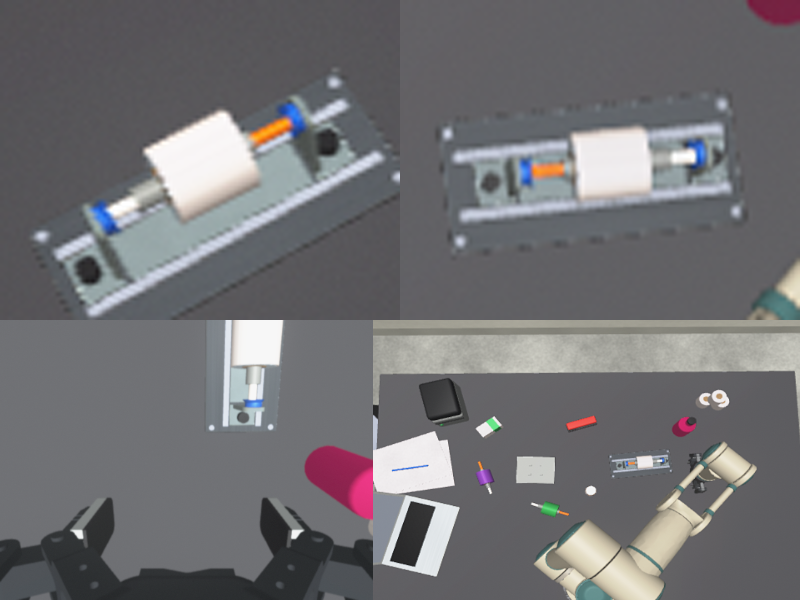

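The roll hangs level with both ends inside the blue cups. The gripper is well clear, and the other things are where they were.

```bash
python3 -c "
from rig import job
print(job.sign_off())"
```

```text
the job is handed in; nothing more can be done
None
```

The label roll hangs level in the stand, spring end in the +y cup and white end eased home in the other; the gripper has let go and is clear, nothing else was moved, and the job was handed in at about 25 s.

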